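# Wind the lacquered horse into the drying cabinet

## Robot

A 6-joint arm with a two-finger parallel gripper is mounted at the origin on the work surface. World frame = base frame: x ahead of the robot, y to its left, z up, the work surface at z = 0. Lengths are in m, angles in rad, forces in N, time in s.
With the tool pointing down it reaches from about 0.325 to 0.925 m from the base axis. Payload 3.1 kg.
Tool frame: the origin (TCP) lies between the finger pads; the fingertips stand 8 mm ahead of it and the grasp point (between the pads) lies 11 mm behind it (robot.tip_reach is the distance from the TCP to the fingertips, in m); z points along the fingers, y is the line along which they close (so a half turn about z gives the same grasp; the last joint's range is limited). The gripper opens to 85 mm and grips with 20 to 120 N. Pads are 22 mm wide; open, the fingers measure 114 mm over their backs; the gripper's body (76 mm by 85 mm) begins 54 mm behind the grasp point. The pads swing forward as they close: fully open they stand 13 mm farther back than shut.
Start: joints at [-1.46, 0.217, 1.613, -0, 1.311, -0.112], TCP at [0.138, -0.61, 0.239] pointing down, gripper open.
Joint ranges: [-2.75, 2.75], [-0.78, 2.1], [0.31, 2.55], [-1.13, 4.27], [0.13, 2.63], [-2.58, 2.58]. Speed limits (rad/s): [2.79, 2.79, 3.14, 3.14, 3.14, 3.14].

## Interface

Orientations are given as a 3x3 rotation matrix whose columns are the frame's x, y, z axes.
In Python, from cell import robot gives the robot as it stands. The module is installed in compiled form; this text tells all that it offers.
- The arm moves only by the tool arm_command, never from a script. Its argument "deltas" is a list of rows, each a list of 7 numbers: the turn, a rotation vector about the tool's x, y, z in units of 5 degrees (1.0 is 5 degrees), then the shift along the tool's x, y, z in units of 0.03 m (1.0 is 0.03 m), then the gripper command: -1 is fully open, 1 is shut, values between are in proportion. In form: [[rx, ry, rz, dx, dy, dz, grip], ...]. A call has 1 to 20 rows; each row shifts and turns the commanded pose from where the row before left it, along the tool's axes as they then stand; what a row does not reach is not made up. A row lasts 1/10 s, in which the tool goes at most 50 mm and 8.59 degrees, less where a joint would pass 70% of its speed; a pose out of reach is approached as far as the arm can. A call with a number of a shift or a turn outside -1 to 1 is refused whole. A call with a gripper value outside its range is refused whole. The fingers move at their own pace and stop on an object; "grip_force" is the grip in N (left out, the last holds). Time passes only in rows, so rows that do not move let the fingers close. It gives the time, the measured TCP pose, the force, the opening and the grip force at its end, in the units of the state.
- robot.state(): the state, without advancing time (a new reading comes with each control period).
- robot.grab_frame(name): name is "scene" or "top"; returns a dict with "frame" (480x640x3 uint8, red, green, blue), "camera_matrix" (3x3 intrinsics, pixels), "extrinsics" (4x4, takes a point from camera to world coordinates). Camera axes: x right, y down, z forward; pixel columns grow to the right and rows downward; lengths in m; the calibration is good to about 2 mm. A picture is of the moment at which its call begins. There is no depth.
- robot.sign_off(): hands the job in; it is judged then, once.
The state is a dict: "time": time; "joint_positions": joint angles; "qvel": joint speeds; "effort": joint torques, N m; "eef_pos": TCP position; "tcp_rot": TCP orientation; "contact_force": force on the tool from outside, world axes, zero at the start; "torque": the same for the moment, N m; "gripper_width": finger opening in m; "grasp_force": force on a finger pad.
Only numpy, scipy, OpenCV 4.12 (cv2) and the standard library are available. Lean on these libraries where they do the work, as an engineer would, in place of code of your own. Each camera call takes 0.05 s, during which the arm holds its last target. There are 200 camera calls.

## Task

Fit the loose hand crank onto the square shaft end on top of the gearbox and wind it clockwise, several full turns, until the carriage with the wet lacquered horse is fully home inside the drying cabinet. Keep the crank pushed down on the shaft the whole time and leave it seated there when you let go. Do not touch the horse or knock it over, and leave the jars, bell and pagoda base where they are.

Things in the scene. Friction and masses are not known exactly. Their poses are not given: they have to be found in the camera images.
- crank: Loose dark steel hand crank, 0.4 to 0.6 kg, standing on its hub on the counter. Origin: centre of the hub's underside; z up; the arm (22 mm wide, 36 to 46 mm up) points along +x and ends at 87 mm, with a round counterweight at x = -46 mm. Hub 44 x 44 mm, 36 mm high; its underside has a square socket, 23 mm wide, 28 mm deep, sides parallel to x and y, mouth chamfered.
- crank_post (a point): On the hub's axis, 72 mm above the crank's origin: a point on the square gripping post over the hub, 28 x 28 mm (sides parallel to the crank's x and y), that rises from 46 to 87 mm above the origin. Hold the crank here for fitting. Axes as the crank's.
- crank_handle (a point): Middle of the upright round wooden handle, 26 mm across, 47 to 103 mm above the crank's origin (this point: 75 mm); its axis is 80 mm from the hub's axis, at crank x = +80 mm. It spins freely on its pin, so it can be carried round by a gripper that keeps its heading. Axes as the crank's.
- crank_socket (a point): Centre of the socket's roof, on the hub's axis, 28 mm above the hub's underside; meets shaft_tip when the crank is fully seated. Axes as the crank's.
- shaft_tip (a point): Top centre, 108 mm up, of the square shaft end (20 x 20 mm, standing 38 mm out of the 120 x 120 x 70 mm gearbox). Axes are the housing's: the shaft's own angle is random and NOT reported. See it, or rest the crank on it and turn (a quarter turn at most) until it drops 28 mm; play takes up some 6 degrees. Shaft friction is about 0.2 N m.
- dryer: Fixed unit: green gearbox, flat bed and grey battered steel drying cabinet in one line. Origin on the counter under the shaft's axis; z up; the bed runs from the gearbox along this body's -y for 560 mm. The cabinet, 300 mm wide and 250 mm high, spans y = -310 to -580 mm; its open mouth faces the gearbox. Keep clear of it.
- carriage (a joint): Travel (m) of the aluminium carriage along the bed: 0 is farthest out, 0.175 fully home in the cabinet against a stop, its end board level with the cabinet's mouth. One clockwise turn of the shaft, seen from above, moves it 55 mm towards home. Starts anywhere between 0 and about 0.025. Pushing it does not move it; winding takes about 3 N at the crank's handle.
- carriage_top (a point): Centre of the top of the carriage plate (120 x 170 mm, 45 mm above the counter). Axes as the dryer's.
- horse: Freshly lacquered crimson wooden horse, 150 mm long, 140 mm high, on a 90 x 50 mm plinth, standing loose on the carriage with its length along the bed. Origin: centre of the plinth's underside; z up.
- jar_a: Brown glazed lidded jar, 84 mm across, 125 mm high; origin at the centre of its foot. A bystander.
- jar_b: Smaller brown glazed lidded jar, 72 mm across, 105 mm high; origin at the centre of its foot. A bystander.
- bell: Chrome push-button desk bell, 72 mm across, 58 mm high; origin at the centre of its foot. A bystander.
- pagoda: Wooden puppet base like a two-tier pagoda roof, 120 x 120 mm, 108 mm high; origin at the centre of its underside. A bystander.
Mind the look-alikes: they are no part of the job. Leave any blue look-alike of the horse alone.

How it is judged:
By the outcome, as a careful person would: the job done as asked, in the order asked, and still so for the second after the job is handed in, with the robot touching nothing.
It also fails if it takes over 72 s, if anything falls off the work surface, if the arm or the gripper's body presses on something with over 40 N, if the wrist force passes 120 N, or if a joint passes its speed limit or range.

## Working session

There is one attempt and no reset: what is moved stays moved. The work goes in short steps, Python scripts to look and compute and a tool call to move; the robot and the scene stay as the last step left them, time stands still between calls to the robot, and variables do not carry over. Pictures are saved under pics/ and viewed, at most 10 in all, crops included, and the job is handed in when it is done.

Besides the shell and the picture viewer there is one more tool, called after "Emit:" as a command line: name --pt "numbers of a row" for each row, then --argument value for the rest. arm_command: Moves the arm, as the interface text tells. Shifts and turns lie within -1 to 1; 1 stands for 0.03 m of shift or 5 degrees of turn. Its arguments: {"type":"object","properties":{"deltas":{"type":"array"},"grip_force":{"type":"number"}},"required":["deltas"]}

```bash
mkdir -p pics; cat > h.py <<'E'
import numpy as np, cv2
from cell import robot
def grab(n,f):
    g=robot.grab_frame(n); np.savez('pics/'+f+'.npz',K=g['camera_matrix'],E=g['extrinsics'],I=g['frame'])
    cv2.imwrite('pics/'+f+'.png',g['frame'][:,:,::-1]); return g
def load(f):
    return np.load('pics/'+f+'.npz')
def world(f,u,v,z):
    d=load(f);K,E=d['K'],d['E']; r=E[:3,:3]@np.linalg.inv(K)@[u,v,1]; o=E[:3,3]; return o+r*(z-o[2])/r[2]
def pix(f,p):
    d=load(f);K,E=d['K'],d['E']; c=E[:3,:3].T@(np.array(p)-E[:3,3]); q=K@c; return q[:2]/q[2]
E
python3 -c "
from h import *
grab('scene','s0');grab('top','t0')
for f in('s0','t0'):print(load(f)['E'].round(3),load(f)['K'].round(0))
print(robot.state())"
```

```text
[[-0.079  0.589 -0.804  1.344]
 [ 0.997  0.029 -0.077  0.225]
 [-0.022 -0.808 -0.589  0.673]
 [ 0.     0.     0.     1.   ]] [[513.   0. 322.]
 [  0. 513. 245.]
 [  0.   0.   1.]]
[[ 0.006 -0.984  0.176  0.393]
 [-1.    -0.002  0.019  0.156]
 [-0.018 -0.176 -0.984  1.156]
 [ 0.     0.     0.     1.   ]] [[573.   0. 316.]
 [  0. 573. 243.]
 [  0.   0.   1.]]
{'time': 0.1, 'joint_positions': array([-1.46020744e+00,  2.17702811e-01,  1.61477625e+00, -6.13708549e-07,
        1.31133589e+00, -1.12193370e-01]), 'qvel': array([ 0.00155476, -0.00138688, -0.00472366,  0.00025561, -0.00063891,
       -0.00078922]), 'effort': array([-6.45599284e-04, -3.98075473e+01, -3.04969490e+01, -1.91149479e-04,
        4.20747878e-03,  2.05707664e-06]), 'eef_pos': array([ 0.13803477, -0.60882149,  0.23808256]), 'tcp_rot': array([[ 9.75286499e-01,  2.20943851e-01, -2.45849942e-04],
       [ 2.20943848e-01, -9.75284029e-01,  2.20865334e-03],
       [ 2.48214853e-04, -2.20838881e-03, -9.99997531e-01]]), 'contact_force': array([ 0.2052599 , -0.28360115,  0.01099431]), 'torque': array([0.02867434, 0.02920248, 0.04899276]), 'grasp_force': 0.0, 'gripper_width': 0.08542305719281697}
```

View pics/s0.png

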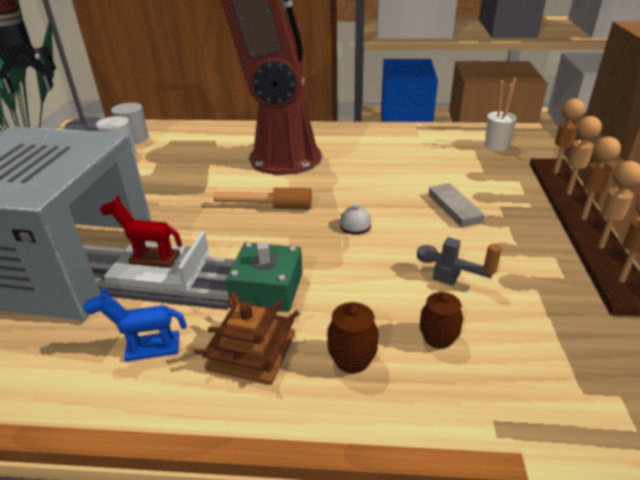

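View pics/t0.png

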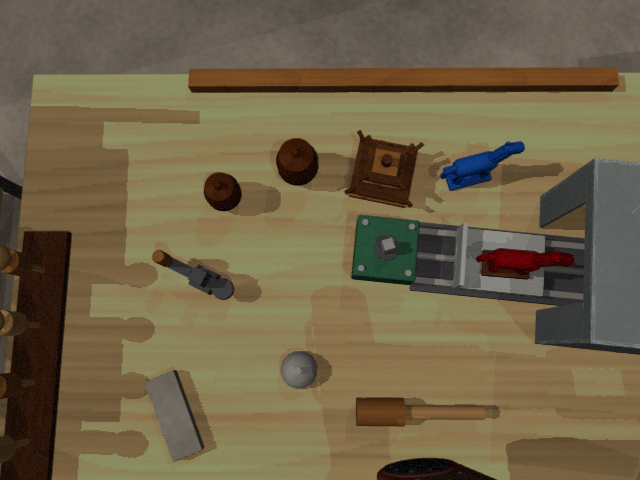

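The scene picture shows the crank at about (450,262), the gearbox shaft at (263,255), and the red horse on the carriage at (150,240). The top picture shows the crank hub at (205,278) with its handle at (160,257), and the shaft at (388,244). The loose crank is the only dark steel part with a wooden handle; the mallet at (380,412) and the grey block at (175,415) are not it. I'll enlarge to confirm.

```bash
python3 -c "
from h import *
I=cv2.imread('pics/t0.png')
a=cv2.resize(I[235:315,140:250],(550,400),interpolation=cv2.INTER_CUBIC)
b=cv2.resize(I[205:295,345:425],(356,400),interpolation=cv2.INTER_CUBIC)
o=np.hstack([a,b]); o=cv2.resize(o,(800,int(400*800/906)));cv2.imwrite('pics/c0.png',o);print(o.shape)
print('post',world('t0',207,275,.087),'handle',world('t0',160,257,.103),'cw',world('t0',223,288,.04))
print('tip',world('t0',388,244,.108))
for u,v in [(359,215),(418,220),(352,278),(416,284)]:print(world('t0',u,v,.07))
"
```

```text
(353, 800, 3)
post [0.52178254 0.3818809  0.087     ] handle [0.55336571 0.46792917 0.103     ] cw [0.50198588 0.35939453 0.04      ]
tip [0.57811023 0.04315956 0.108     ]
[0.64180892 0.0942442  0.07      ]
[ 0.63205898 -0.01954457  0.07      ]
[0.5190123  0.10847365 0.07      ]
[ 0.5080031  -0.01258369  0.07      ]
```

View pics/c0.png

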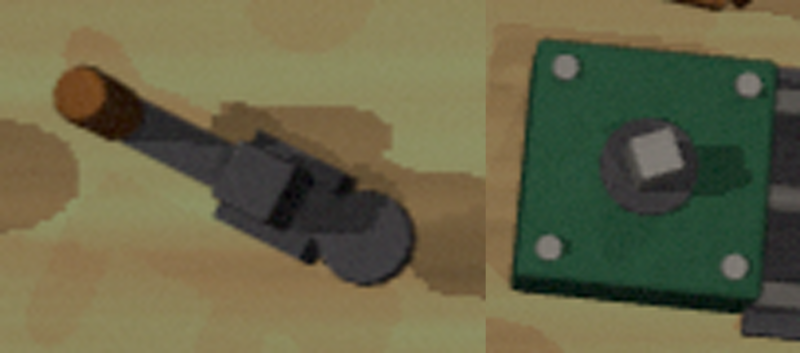

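The enlarged crop confirms the crank: post top at (199,275), handle top at (158.6,256), counterweight at (223.4,288). The shaft's square top is at (388,244), turned slightly against the housing.

```bash
python3 -c "
from h import *
def W(cx,cy,z): return world('t0',140+cx/4.415,235+cy/4.415,z)
p=np.mean([W(*c,.087) for c in [(247,137),(302,165),(275,222),(218,190)]],0);h=W(82,93,.103);w=W(368,235,.046)
print(p,h,w)
for a,b in((p,h),(w,h),(w,p)):
  d=(b-a)[:2];print(np.hypot(*d),np.degrees(np.arctan2(d[1],d[0])))
def S(cx,cy): return world('t0',345+(cx-486)/3.93,205+cy/3.92,.108)
q=[S(*c) for c in [(628,140),(668,127),(684,165),(645,180)]];print(np.mean(q,0))
for i in range(4):
  d=(q[(i+1)%4]-q[i])[:2];print(np.hypot(*d),np.degrees(np.arctan2(d[1],d[0]))%90)
print(pix('s0',p),pix('s0',h),pix('s0',np.mean(q,0)))
print(robot.state()['eef_pos'],robot.tip_reach)
"
```

```text
[0.52094753 0.39696561 0.087     ] [0.55512571 0.47070428 0.103     ] [0.50095726 0.35759778 0.046     ]
0.08127447007375886 65.13207926412156
0.12540854131203724 64.40951878070726
0.04415243173136737 63.079366922268605
[0.57807047 0.04257021 0.108     ]
0.019965265699703146 18.38993436980583
0.01960569751594572 21.534521518245384
0.01980022318061558 21.38817911218179
0.02065077788893934 21.90920807340944
[450.7826076  241.75464754] [494.52982175 246.63758488] [264.12984526 245.10197517]
[ 0.13803477 -0.60882149  0.23808256] 0.008
```

Emit:
arm_command --pt "0 0 -1 0 0 -1 -1" --pt "0 0 -1 0 0 -1 -1" --pt "0 0 -1 0 0 -1 -1" --pt "0 0 -1 0 0 -1 -1" --pt "0 0 -1 1 0 0 -1" --pt "0 0 -1 0 0 0 -1" --pt "0 0 -1 0 0 0 -1" --pt "0 0 -1 0 0 0 -1" --pt "0 0 -1 0 0 0 -1" --pt "0 0 -1 0 0 0 -1" --pt "0 0 -0.4 0 0 0 -1" --pt "0 0 0 1 0 0 -1" --pt "0 0 0 1 0 0 -1" --pt "0 0 0 1 0 0 -1" --pt "0 0 0 1 0 0 -1" --pt "0 0 0 1 0 0 -1" --pt "0 0 0 1 0 0 -1" --pt "0 0 0 1 0 0 -1" --pt "0 0 0 1 0 0 -1" --pt "0 0 0 1 0 0 -1" --grip_force 60

```text
time: 2.1
eef_pos: [0.2786, -0.3476, 0.3587]
tcp_rot: [[0.427, 0.904, -0.0], [0.904, -0.427, 0.001], [0.001, -0.001, -1.0]]
contact_force: [-0.4, -0.3, 0.4]
gripper_width: 0.0854
grasp_force: 0.0
```

Emit:
arm_command --pt "0 0 0 1 0 0 -1" --pt "0 0 0 1 0 0 -1" --pt "0 0 0 1 0 0 -1" --pt "0 0 0 1 0 0 -1" --pt "0 0 0 1 0 0 -1" --pt "0 0 0 1 0 0 -1" --pt "0 0 0 1 0 0 -1" --pt "0 0 0 1 -0.15 0 -1" --pt "0 0 0 1 -0.15 0 -1" --pt "0 0 0 1 -0.15 0 -1" --pt "0 0 0 1 -0.15 0 -1" --pt "0 0 0 1 -0.15 0 -1" --pt "0 0 0 1 -0.15 0 -1" --pt "0 0 0 1 -0.15 0 -1" --pt "0 0 0 1 -0.15 0 -1" --pt "0 0 0 1 -0.15 0 -1" --pt "0 0 0 1 -0.15 0 -1" --pt "0 0 0 1 -0.15 0 -1" --pt "0 0 0 1 -0.15 0 -1" --pt "0 0 0 0 0 0 -1"

```text
time: 4.1
eef_pos: [0.4726, 0.1922, 0.3583]
tcp_rot: [[0.423, 0.906, -0.002], [0.906, -0.423, 0.001], [0.0, -0.002, -1.0]]
contact_force: [-0.1, -0.2, -0.3]
gripper_width: 0.0852
grasp_force: 0.0
```

Emit:
arm_command --pt "0 0 0 1 -0.2 0 -1" --pt "0 0 0 1 -0.2 0 -1" --pt "0 0 0 1 -0.2 0 -1" --pt "0 0 0 1 -0.2 0 -1" --pt "0 0 0 1 -0.2 0 -1" --pt "0 0 0 1 -0.2 0 -1" --pt "0 0 0 0.86 -0.23 0 -1" --pt "0 0 0 0 0 1 -1" --pt "0 0 0 0 0 1 -1" --pt "0 0 0 0 0 1 -1" --pt "0 0 0 0 0 1 -1" --pt "0 0 0 0 0 1 -1" --pt "0 0 0 0 0 1 -1" --pt "0 0 0 0 0 1 -1" --pt "0 0 0 0 0 0.7 -1" --pt "0 0 0 0 0 0 -1" --pt "0 0 0 0 0 0 -1"

```text
time: 5.8
eef_pos: [0.5214, 0.3932, 0.128]
tcp_rot: [[0.427, 0.904, -0.001], [0.904, -0.427, -0.001], [-0.001, -0.001, -1.0]]
contact_force: [-0.1, 0.2, 0.0]
gripper_width: 0.0852
grasp_force: 0.0
```

Emit:
arm_command --pt "0 0 0 0.11 -0.07 0 -1" --pt "0 0 0 0 0 1 -1" --pt "0 0 0 0 0 1 -1" --pt "0 0 0 0 0 0.13 -1" --pt "0 0 0 0 0 0 -1" --pt "0 0 0 0 0 0 1" --pt "0 0 0 0 0 0 1" --pt "0 0 0 0 0 0 1" --pt "0 0 0 0 0 0 1" --pt "0 0 0 0 0 0 1" --pt "0 0 0 0 0 0 1" --pt "0 0 0 0 0 0 1" --grip_force 60

```text
time: 7.0
eef_pos: [0.5215, 0.3984, 0.0657]
tcp_rot: [[0.426, 0.905, 0.001], [0.905, -0.426, 0.001], [0.001, 0.001, -1.0]]
contact_force: [-1.5, 0.5, 6.3]
gripper_width: 0.027
grasp_force: 59.7
```

Emit:
arm_command --pt "0 0 0 0 0 -0.5 1" --pt "0 0 0 0 0 -1 1" --pt "0 0 0 0 0 -1 1" --pt "0 0 -1 0 0 -1 1" --pt "0 0 -1 0 0 -1 1" --pt "0 0 -1 0 0 -1 1" --pt "0 0 -1 0 0 -0.5 1" --pt "0 0 -1 0 0 0 1" --pt "0 0 -1 0 0 0 1" --pt "0 0 -1 0 0 0 1" --pt "0 0 -1 0 0 0 1" --pt "0 0 -1 0 0 0 1" --pt "0 0 -0.2 0 0 0 1" --pt "0 0 0 -0.5 -0.1 0 1" --pt "0 0 0 -1 -0.2 0 1" --pt "0 0 0 -1 -0.2 0 1" --pt "0 0 0 -1 -0.2 0 1" --pt "0 0 0 -1 -0.2 0 1" --pt "0 0 0 -1 -0.2 0 1" --pt "0 0 0 -1 -0.2 0 1"

```text
time: 9.0
eef_pos: [0.5533, 0.1993, 0.244]
tcp_rot: [[-0.353, 0.936, -0.001], [0.936, 0.353, -0.001], [-0.001, -0.001, -1.0]]
contact_force: [0.1, 0.1, -5.4]
gripper_width: 0.0266
grasp_force: 59.9
```

Emit:
arm_command --pt "0 0 0 -1 -0.2 0 1" --pt "0 0 0 -1 -0.2 0 1" --pt "0 0 0 -1 -0.2 0 1" --pt "0 0 0 -0.9 -0.2 0 1" --pt "0 0 0 -0.5 -0.1 0 1" --pt "0 0 0 0 0 0 1" --pt "0 0 0 0 0 0 1"

```text
time: 9.7
eef_pos: [0.5749, 0.0688, 0.2442]
tcp_rot: [[-0.353, 0.936, -0.001], [0.936, 0.353, 0.001], [0.001, -0.0, -1.0]]
contact_force: [-0.4, -0.7, -5.3]
gripper_width: 0.0272
grasp_force: 59.9
```

```bash
python3 -c "
from h import *
grab('scene','s1');grab('top','t1')
s=robot.state();print(s['eef_pos'],s['contact_force'],s['torque'],s['grasp_force'],s['joint_positions'])
p=s['eef_pos'];print(pix('t1',p),pix('s1',p))
a=cv2.imread('pics/s1.png');u,v=pix('s1',[.578,.0425,.16]).astype(int)
b=cv2.imread('pics/t1.png');U,V=pix('t1',[.578,.0425,.2]).astype(int)
cr=lambda i,u,v:cv2.resize(i[max(v-60,0):max(v-60,0)+120,max(u-50,0):max(u-50,0)+100],(400,480),interpolation=cv2.INTER_CUBIC)
cv2.imwrite('pics/c1.png',np.hstack([cr(a,u,v),cr(b,U,V)]));print(u,v,U,V)
"
```

```text
[0.57493145 0.06967441 0.24425798] [-0.75664622 -0.41866438 -5.15468642] [-0.02459004  0.0125721   0.02397385] 59.944923520088196 [-9.70409512e-04  1.16343336e-01  1.71896684e+00  8.11578121e-04
  1.30677459e+00 -3.64226102e-01]
[380.43747491 231.25253859] [272.98093055 180.56809142]
261 221 394 234
```

View pics/c1.png

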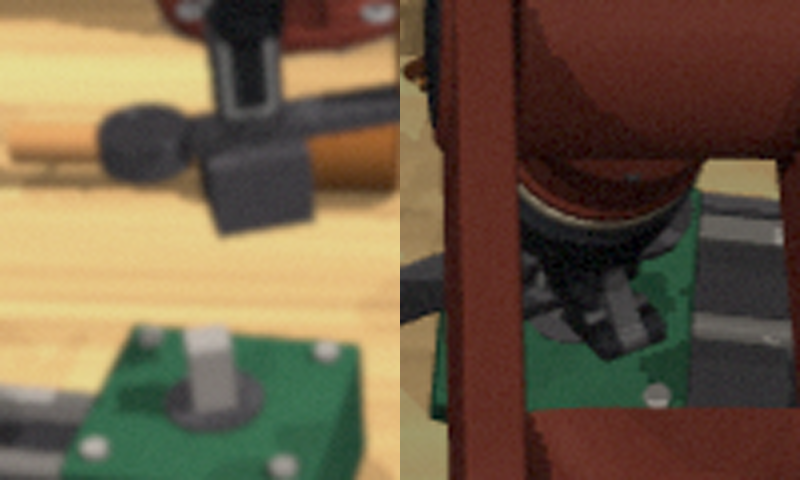

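The crop shows the crank level in the gripper: hub bottom corners at about (266,220) and (289,215.5) in the scene picture, with the shaft below at (263,245).

```bash
python3 -c "
from h import *
s=robot.state();p=s['eef_pos'];R=s['tcp_rot']
z=p[2]-.0657
x=R[:,0];y=R[:,1]
for e in(-.003,0,.003):
  o=np.array([p[0],p[1],z])+e*x
  print(e,[pix('s1',o+a*.022*x+b*.022*y+[0,0,h]).round(1) for a,b,h in((1,1,0),(-1,1,0),(-1,-1,0),(-1,1,.036),(1,1,.036))])
print('shaft tip corners',[pix('s0',np.array([.578,.0425,.108])+.01*(a*x+b*y)).round(1) for a,b in((1,1),(-1,1),(-1,-1),(1,-1))])
d=np.array([.578,.0425])-p[:2];print(d@x[:2]/.03,d@y[:2]/.03)
"
```

```text
-0.003 [array([289. , 217.3]), array([264.5, 221.6]), array([259.9, 208.9]), array([262.7, 204.1]), array([287.7, 199.9])]
0 [array([290.6, 217. ]), array([266.2, 221.3]), array([261.5, 208.7]), array([264.4, 203.8]), array([289.4, 199.6])]
0.003 [array([292.2, 216.8]), array([267.9, 221.1]), array([263.1, 208.4]), array([266.1, 203.5]), array([291.1, 199.3])]
shaft tip corners [array([270.4, 247.1]), array([259.8, 249.1]), array([257.9, 243.1]), array([268.3, 241.2])]
-0.8830961719703772 -0.2260555471763881
```

Emit:
arm_command --pt "0 0 0 -0.43 -0.12 0 1" --pt "0 0 0 -0.4 -0.11 0 1" --pt "0 0 0 0 0 0 1" --pt "0 0 0 0 0 0.8 1" --pt "0 0 0 0 0 0.8 1" --pt "0 0 0 0 0 0.4 1" --pt "0 0 0 0 0 0 1" --pt "0 0 0 0 0 0 1"

```text
time: 10.6
eef_pos: [0.578, 0.043, 0.1848]
tcp_rot: [[-0.354, 0.935, 0.0], [0.935, 0.354, 0.0], [-0.0, 0.0, -1.0]]
contact_force: [0.5, 0.2, -4.8]
gripper_width: 0.0269
grasp_force: 59.8
```

Emit:
arm_command --pt "0 0 0 0.03 0 0.1 1" --pt "0 0 0 0 0 0.1 1" --pt "0 0 0 0 0 0.1 1" --pt "0 0 0 0 0 0.1 1" --pt "0 0 0 0 0 0.1 1" --pt "0 0 0 0 0 0 1"

```text
time: 11.2
eef_pos: [0.578, 0.0438, 0.1733]
tcp_rot: [[-0.355, 0.935, 0.001], [0.935, 0.355, -0.0], [-0.0, 0.001, -1.0]]
contact_force: [-6.5, -0.9, 9.9]
gripper_width: 0.027
grasp_force: 62.1
```

Emit:
arm_command --pt "0 0 0 0.02 -0.05 0 1" --pt "0 0 0 0 0 0 1" --pt "0 0 0 0 0 0 1"

```text
time: 11.5
eef_pos: [0.5776, 0.0439, 0.1734]
tcp_rot: [[-0.355, 0.935, 0.004], [0.935, 0.355, -0.0], [-0.002, 0.004, -1.0]]
contact_force: [-3.2, 0.3, 7.5]
gripper_width: 0.0268
grasp_force: 61.6
```

Emit:
arm_command --pt "0 0 0 0.01 -0.04 0 1" --pt "0 0 0 0 0 0.05 1" --pt "0 0 0 0 0 0.05 1" --pt "0 0 0 0 0 0 1"

```text
time: 11.9
eef_pos: [0.5776, 0.0438, 0.1732]
tcp_rot: [[-0.355, 0.935, 0.007], [0.935, 0.355, -0.0], [-0.003, 0.006, -1.0]]
contact_force: [-5.9, -0.4, 16.5]
gripper_width: 0.027
grasp_force: 63.0
```

```bash
python3 -c "
from h import *
s=robot.state();print(s['eef_pos'],s['contact_force'],s['torque'],s['tcp_rot'].T@s['torque'],s['tcp_rot'].round(4))"
```

```text
[0.57756027 0.04380084 0.17315936] [-5.91233181 -0.41983189 16.53887692] [ 0.02606783  1.16620941 -0.04598066] [1.08127345 0.43768367 0.04603113] [[-3.546e-01  9.350e-01  6.900e-03]
 [ 9.350e-01  3.547e-01 -1.000e-04]
 [-2.500e-03  6.400e-03 -1.000e+00]]
```

```bash
python3 -c "
from h import *
grab('scene','s2');a=cv2.imread('pics/s2.png')
cv2.imwrite('pics/c2.png',cv2.resize(a[190:290,205:335],(780,600),interpolation=cv2.INTER_CUBIC))
s=robot.state();p=s['eef_pos'];R=s['tcp_rot'];x=R[:,0];y=R[:,1]
o=p+R[:,2]*.0657-.0015*x
for h in(0,.036):print(h,[((pix('s2',o+a*.022*x+b*.022*y-h*R[:,2])-[205,190])*6).round(0) for a,b in((1,1),(-1,1),(-1,-1),(1,-1))])
print('shaft',[((pix('s2',np.array([.578,.0425,zz])+.01*(a*x+b*y))-[205,190])*6).round(0) for zz in(.07,.108) for a,b in((1,1),(-1,1),(-1,-1))])
c,sn=np.cos(np.radians(-5)),np.sin(np.radians(-5))
print('box',[((pix('s2',[.578+c*a-sn*b,.0425+sn*a+c*b,.07])-[205,190])*6).round(0) for a,b in((.06,.06),(.06,-.06),(-.06,.06),(-.06,-.06))])
"
```

```text
0 [array([438., 360.]), array([297., 386.]), array([273., 307.]), array([409., 282.])]
0.036 [array([429., 264.]), array([285., 289.]), array([261., 212.]), array([400., 188.])]
shaft [array([402., 439.]), array([340., 451.]), array([329., 414.]), array([392., 343.]), array([329., 354.]), array([317., 319.])]
box [array([508., 564.]), array([127., 529.]), array([586., 332.]), array([238., 303.])]
```

View pics/c2.png

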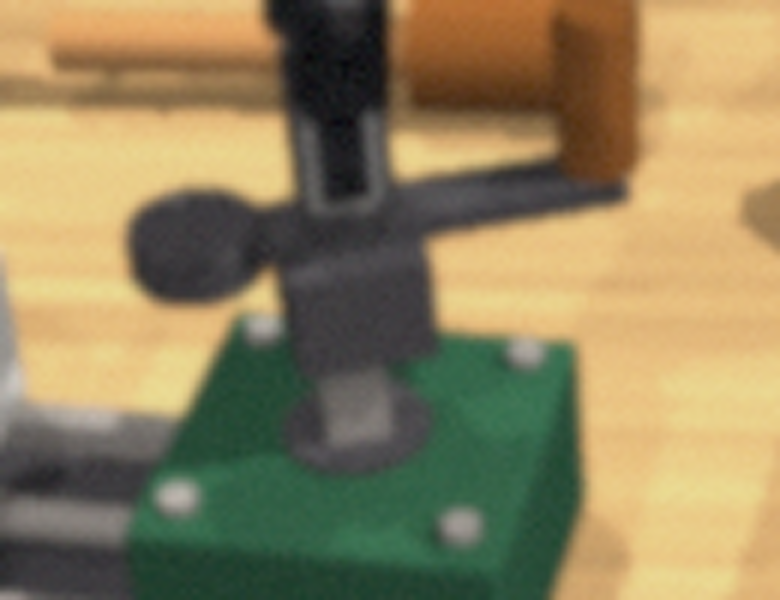

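Emit:
arm_command --pt "0 0 0 0 0 -0.33 1" --pt "0 0 0 -0.1 0.05 0 1" --pt "0 0 0 0 0 0 1" --pt "0 0 0 0 0 0 1"

```text
time: 12.35
eef_pos: [0.5761, 0.0413, 0.1748]
tcp_rot: [[-0.354, 0.935, -0.003], [0.935, 0.354, 0.0], [0.001, -0.002, -1.0]]
contact_force: [0.9, -1.1, -5.5]
gripper_width: 0.0269
grasp_force: 60.0
```

Emit:
arm_command --pt "0 0 0 -0.02 0.05 0 1" --pt "0 0 0 0 0 0.1 1" --pt "0 0 0 0 0 0.1 1" --pt "0 0 0 0 0 0.1 1" --pt "0 0 0 0 0 0 1"

```text
time: 12.85
eef_pos: [0.5792, 0.0414, 0.1667]
tcp_rot: [[-0.354, 0.935, 0.002], [0.935, 0.354, 0.0], [-0.0, 0.002, -1.0]]
contact_force: [3.0, 0.6, -6.6]
gripper_width: 0.0268
grasp_force: 59.7
```

```bash
python3 -c "
from h import *
s=robot.state();print(s['eef_pos'],s['contact_force'],s['torque'],s['tcp_rot'].round(4))"
```

```text
[0.57920264 0.04144457 0.16674766] [ 2.95370766  0.56710335 -6.64132551] [-0.04252902 -0.66876623  0.00700437] [[-3.544e-01  9.351e-01  1.700e-03]
 [ 9.351e-01  3.544e-01  2.000e-04]
 [-5.000e-04  1.700e-03 -1.000e+00]]
```

It's dropping in. Continue down.

Emit:
arm_command --pt "0 0 0 0 0.02 0.12 1" --pt "0 0 0 0 0 0.12 1" --pt "0 0 0 0 0 0.12 1" --pt "0 0 0 0 0 0.12 1" --pt "0 0 0 0 0 0.12 1" --pt "0 0 0 0 0 0.1 1" --pt "0 0 0 0 0 0.1 1" --pt "0 0 0 0 0 0 1"

```text
time: 13.65
eef_pos: [0.5796, 0.0414, 0.1455]
tcp_rot: [[-0.355, 0.935, 0.0], [0.935, 0.355, -0.0], [-0.0, -0.0, -1.0]]
contact_force: [-1.8, -1.5, 5.5]
gripper_width: 0.0269
grasp_force: 61.5
```

Emit:
arm_command --pt "0 0 0 0 0 0 -1" --pt "0 0 0 0 0 0 -1" --pt "0 0 0 0 0 0 -1" --pt "0 0 0 0 0 0 -1" --pt "0 0 0 0 0 -0.3 -1" --pt "0 0 0 0 0 -0.9 -1" --pt "0 0 0 0 0 -0.9 -1" --pt "0 0 0 0 0 0 -1" --pt "0 0 0 0.9 0 0 -1" --pt "0 0 0 0.9 0 0 -1" --pt "0 0 0 0.83 0 0 -1" --pt "0 0 0 0 0 0 -1" --pt "0 0 0 0 0 0 -1"

```text
time: 14.95
eef_pos: [0.5509, 0.1155, 0.2059]
tcp_rot: [[-0.356, 0.935, -0.0], [0.935, 0.356, -0.001], [-0.0, -0.001, -1.0]]
contact_force: [0.1, 0.7, 0.1]
gripper_width: 0.0857
grasp_force: 0.0
```

```bash
python3 -c "
from h import *
grab('scene','s3');a=cv2.imread('pics/s3.png')
cv2.imwrite('pics/c3.png',cv2.resize(a[150:290,210:370],(685,600),interpolation=cv2.INTER_CUBIC))
s=robot.state();print(s['eef_pos'],s['contact_force'])
x=np.array([-.355,.935]);o=np.array([.579,.041])
for zz in(.127,.183):print(((pix('s3',[*(o+.08*x),zz])-[210,150])*4.285).round())
"
```

```text
[0.55118748 0.11496103 0.2060426 ] [0.13078529 0.11183317 0.56925304]
[403. 341.]
[397. 232.]
```

View pics/c3.png

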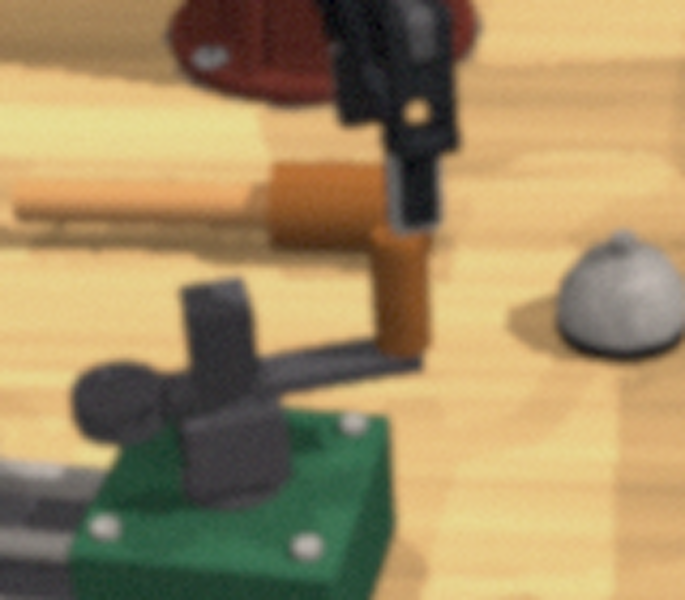

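The crank is seated on the shaft (hub down on the gearbox at (235,460) in the crop), and the handle at (400,290) matches the prediction. Grip the handle now.

Emit:
arm_command --pt "0 0 0 0 0 0.9 -1" --pt "0 0 0 0 0 0.9 -1" --pt "0 0 0 0 0 0.1 -1" --pt "0 0 0 0 0 0 -1" --pt "0 0 0 0 0 0 1" --pt "0 0 0 0 0 0 1" --pt "0 0 0 0 0 0 1" --pt "0 0 0 0 0 0 1" --pt "0 0 0 0 0 0 1" --pt "0 0 0 0 0 0 1" --pt "0 0 0 0 0 0.08 1" --grip_force 40

```text
time: 16.1
eef_pos: [0.5519, 0.1163, 0.1483]
tcp_rot: [[-0.354, 0.935, 0.002], [0.935, 0.354, 0.002], [0.001, 0.002, -1.0]]
contact_force: [-2.2, 4.4, 9.1]
gripper_width: 0.025
grasp_force: 39.9
```

Emit:
arm_command --pt "0 0 0 -0.06 0.55 0 1" --pt "0 0 0 -0.17 0.53 0 1" --pt "0 0 0 -0.28 0.48 0 1" --pt "0 0 0 -0.37 0.41 0 1" --pt "0 0 0 -0.45 0.33 0 1" --pt "0 0 0 -0.51 0.23 0 1" --pt "0 0 0 -0.54 0.12 0 1" --pt "0 0 0 -0.56 0 0 1"

```text
time: 16.9
eef_pos: [0.6582, 0.062, 0.1491]
tcp_rot: [[-0.355, 0.935, 0.002], [0.935, 0.355, 0.002], [0.001, 0.002, -1.0]]
contact_force: [-1.1, 2.6, 6.9]
gripper_width: 0.0248
grasp_force: 40.4
```

```bash
cat > st.py <<'E'
from h import *
s=robot.state();p=s['eef_pos'];d=p[:2]-[.5803,.0415]
print(p.round(4),s['contact_force'].round(1),'R',np.hypot(*d).round(4),'alpha',(110.8-np.degrees(np.arctan2(d[1],d[0])))%360,s['tcp_rot'][:,2].round(4))
E
python3 st.py
```

```text
[0.6582 0.062  0.1491] [-1.1  2.6  6.9] R 0.0805 alpha 96.0493747028741 [ 0.0018  0.0021 -1.    ]
```

Emit:
arm_command --pt "0 0 0 -0.54 -0.12 0 1" --pt "0 0 0 -0.51 -0.23 0 1" --pt "0 0 0 -0.45 -0.33 0 1" --pt "0 0 0 -0.37 -0.41 0 1" --pt "0 0 0 -0.28 -0.48 0 1" --pt "0 0 0 -0.17 -0.53 0 1" --pt "0 0 0 -0.06 -0.55 0 1" --pt "0 0 0 0.06 -0.55 0 1" --pt "0 0 0 0.17 -0.53 0 1" --pt "0 0 0 0.28 -0.48 0 1" --pt "0 0 0 0.37 -0.41 0 1" --pt "0 0 0 0.45 -0.33 0 1" --pt "0 0 0 0.51 -0.23 0 1" --pt "0 0 0 0.54 -0.12 0 1" --pt "0 0 0 0.56 0 0 1" --pt "0 0 0 0.54 0.12 0 1" --pt "0 0 0 0.51 0.23 0 1" --pt "0 0 0 0.45 0.33 0 1" --pt "0 0 0 0.37 0.41 0 1" --pt "0 0 0 0.28 0.48 0 1"

```text
time: 18.9
eef_pos: [0.5237, 0.0978, 0.1488]
tcp_rot: [[-0.355, 0.935, 0.001], [0.935, 0.355, -0.001], [-0.001, 0.0, -1.0]]
contact_force: [-2.3, -2.2, 6.9]
gripper_width: 0.0248
grasp_force: 39.7
```

```bash
python3 st.py
```

```text
[0.5237 0.0978 0.1488] [-2.3 -2.2  6.9] R 0.0798 alpha 335.68541833379265 [ 8.0e-04 -1.2e-03 -1.0e+00]
```

Emit:
arm_command --pt "0 0 0 0.17 0.53 0 1" --pt "0 0 0 0.06 0.55 0 1" --pt "0 0 0 -0.06 0.55 0 1" --pt "0 0 0 -0.17 0.53 0 1" --pt "0 0 0 -0.28 0.48 0 1" --pt "0 0 0 -0.37 0.41 0 1" --pt "0 0 0 -0.45 0.33 0 1" --pt "0 0 0 -0.51 0.23 0 1" --pt "0 0 0 -0.54 0.12 0 1" --pt "0 0 0 -0.56 0 0 1" --pt "0 0 0 -0.54 -0.12 0 1" --pt "0 0 0 -0.51 -0.23 0 1" --pt "0 0 0 -0.45 -0.33 0 1" --pt "0 0 0 -0.37 -0.41 0 1" --pt "0 0 0 -0.28 -0.48 0 1" --pt "0 0 0 -0.17 -0.53 0 1" --pt "0 0 0 -0.06 -0.55 0 1" --pt "0 0 0 0.06 -0.55 0 1" --pt "0 0 0 0.17 -0.53 0 1" --pt "0 0 0 0.28 -0.48 0 1"

```text
time: 20.9
eef_pos: [0.5615, -0.0383, 0.1498]
tcp_rot: [[-0.354, 0.935, 0.009], [0.935, 0.354, -0.004], [-0.006, 0.007, -1.0]]
contact_force: [0.9, -2.5, 5.0]
gripper_width: 0.0249
grasp_force: 39.5
```

Emit:
arm_command --pt "0 0 0 0.37 -0.41 0 1" --pt "0 0 0 0.45 -0.33 0 1" --pt "0 0 0 0.51 -0.23 0 1" --pt "0 0 0 0.54 -0.12 0 1" --pt "0 0 0 0.56 0 0 1" --pt "0 0 0 0.54 0.12 0 1" --pt "0 0 0 0.51 0.23 0 1" --pt "0 0 0 0.45 0.33 0 1" --pt "0 0 0 0.37 0.41 0 1" --pt "0 0 0 0.28 0.48 0 1" --pt "0 0 0 0.17 0.53 0 1" --pt "0 0 0 0.06 0.55 0 1"

```text
time: 22.1
eef_pos: [0.5518, 0.1158, 0.1486]
tcp_rot: [[-0.356, 0.935, 0.0], [0.935, 0.356, -0.001], [-0.001, 0.0, -1.0]]
contact_force: [-1.9, -2.5, 7.5]
gripper_width: 0.0251
grasp_force: 39.7
```

```bash
python3 st.py; python3 -c "
from h import *
grab('top','t4');grab('scene','s4')
a=cv2.imread('pics/s4.png');b=cv2.imread('pics/t4.png')
cv2.imwrite('pics/c4.png',np.hstack([cv2.resize(a[150:320,0:320],(400,212)),cv2.resize(b[150:320,320:640],(400,212))]))"
```

```text
[0.5518 0.1158 0.1486] [-1.9 -2.5  7.5] R 0.0796 alpha 359.82107361711485 [ 5.0e-04 -1.1e-03 -1.0e+00]
```

View pics/c4.png

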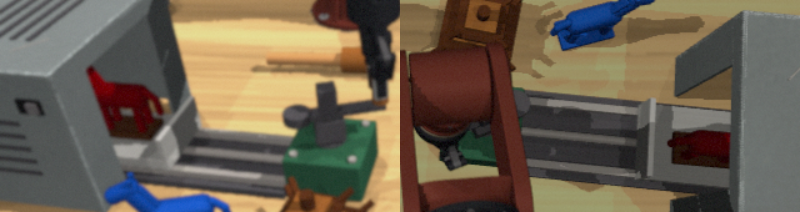

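The horse rides upright at crop (125,100), going in, and the end board is still short of the mouth. Two turns are done.

Emit:
arm_command --pt "0 0 0 -0.06 0.55 0 1" --pt "0 0 0 -0.17 0.53 0 1" --pt "0 0 0 -0.28 0.48 0 1" --pt "0 0 0 -0.37 0.41 0 1" --pt "0 0 0 -0.45 0.33 0 1" --pt "0 0 0 -0.51 0.23 0 1" --pt "0 0 0 -0.54 0.12 0 1" --pt "0 0 0 -0.56 0 0 1" --pt "0 0 0 -0.54 -0.12 0 1" --pt "0 0 0 -0.51 -0.23 0 1" --pt "0 0 0 -0.45 -0.33 0 1" --pt "0 0 0 -0.37 -0.41 0 1" --pt "0 0 0 -0.28 -0.48 0 1" --pt "0 0 0 -0.17 -0.53 0 1" --pt "0 0 0 -0.06 -0.55 0 1" --pt "0 0 0 0.06 -0.55 0 1" --pt "0 0 0 0.17 -0.53 0 1" --pt "0 0 0 0.28 -0.48 0 1" --pt "0 0 0 0.37 -0.41 0 1" --pt "0 0 0 0.45 -0.33 0 1"

```text
time: 24.2
eef_pos: [0.5311, -0.0236, 0.1497]
tcp_rot: [[-0.354, 0.935, 0.006], [0.935, 0.354, -0.005], [-0.007, 0.004, -1.0]]
contact_force: [0.1, -5.4, 7.4]
gripper_width: 0.0247
grasp_force: 39.7
```

```bash
python3 st.py; python3 -c "
from h import *
grab('top','t5');b=cv2.imread('pics/t5.png')
cv2.imwrite('pics/c5.png',cv2.resize(b[190:310,430:640],(700,400)))
c,s=np.cos(np.radians(-5)),np.sin(np.radians(-5))
for z in(.045,.1,.25):print([((pix('t5',[.5803+c*a+s*.31,.0415+s*a-c*.31,z])-[430,190])/.3).round() for a in(-.05,.05)])"
```

```text
[ 0.5311 -0.0236  0.1497] [ 0.1 -5.4  7.4] R 0.0816 alpha 237.8648645975951 [ 0.0062 -0.0052 -1.    ]
[array([381., 327.]), array([385., 158.])]
[array([419., 317.]), array([422., 140.])]
[array([543., 285.]), array([545.,  79.])]
```

View pics/c5.png

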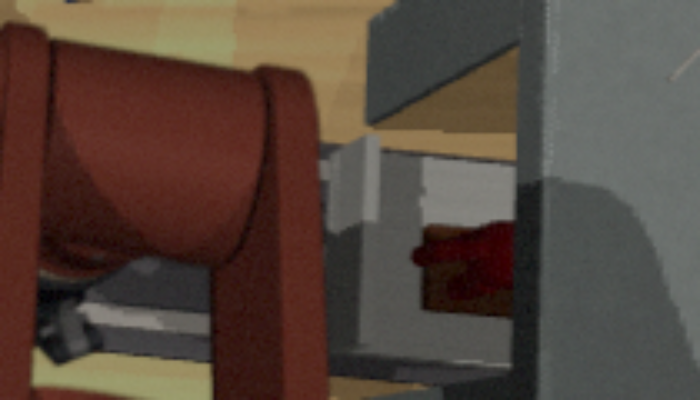

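The end board (370,180) is still about 27 mm short of the mouth line (about x=415), roughly half a turn. The horse is upright.

Emit:
arm_command --pt "0 0 0 0.51 -0.23 0 1" --pt "0 0 0 0.54 -0.12 0 1" --pt "0 0 0 0.56 0 0 1" --pt "0 0 0 0.54 0.12 0 1" --pt "0 0 0 0.51 0.23 0 1" --pt "0 0 0 0.45 0.33 0 1" --pt "0 0 0 0.37 0.41 0 1" --pt "0 0 0 0.28 0.48 0 1"

```text
time: 25.05
eef_pos: [0.5238, 0.0978, 0.1488]
tcp_rot: [[-0.355, 0.935, 0.001], [0.935, 0.355, -0.001], [-0.001, 0.0, -1.0]]
contact_force: [-2.4, -3.9, 7.6]
gripper_width: 0.025
grasp_force: 39.7
```

```bash
python3 st.py
```

```text
[0.5238 0.0978 0.1488] [-2.4 -3.9  7.6] R 0.0798 alpha 335.687900841993 [ 9.0e-04 -1.3e-03 -1.0e+00]
```

Emit:
arm_command --pt "0 0 0 0.09 0.27 0 1" --pt "0 0 0 0.08 0.26 0 1" --pt "0 0 0 0.03 0.28 0 1" --pt "0 0 0 0.03 0.27 0 1" --pt "0 0 0 -0.02 0.18 0 1" --pt "0 0 0 -0.02 0.18 0 1" --pt "0 0 0 -0.02 0.19 0 1" --pt "0 0 0 -0.06 0.18 0 1" --pt "0 0 0 -0.06 0.18 0 1" --pt "0 0 0 -0.05 0.17 0 1"

```text
time: 26.05
eef_pos: [0.5773, 0.1214, 0.1477]
tcp_rot: [[-0.355, 0.935, -0.019], [0.935, 0.355, 0.0], [0.007, -0.018, -1.0]]
contact_force: [-21.3, 1.8, 20.4]
gripper_width: 0.0252
grasp_force: 42.0
```

```bash
python3 st.py
```

```text
[0.5773 0.1214 0.1477] [-21.3   1.8  20.4] R 0.0799 alpha 18.637353366321406 [-1.880e-02  3.000e-04 -9.998e-01]
```

Force rose to 21 N at 1099°, so the stop is reached. Ease off the load and look.

Emit:
arm_command --pt "0 0 0 0.06 -0.18 0 1" --pt "0 0 0 0.01 -0.02 0 1" --pt "0 0 0 0 0 0 1"

```text
time: 26.35
eef_pos: [0.5743, 0.1209, 0.1482]
tcp_rot: [[-0.355, 0.935, -0.009], [0.935, 0.355, 0.0], [0.003, -0.008, -1.0]]
contact_force: [-9.3, 2.2, 12.4]
gripper_width: 0.0248
grasp_force: 40.8
```

```bash
python3 st.py; python3 -c "
from h import *
grab('top','t6');b=cv2.imread('pics/t6.png');grab('scene','s6');a=cv2.imread('pics/s6.png')
cv2.imwrite('pics/c6.png',np.hstack([cv2.resize(b[190:310,430:640],(400,229)),cv2.resize(a[120:320,0:350],(400,229))]))"
```

```text
[0.5743 0.1209 0.1482] [-9.3  2.2 12.4] R 0.0796 alpha 16.46852294750748 [-0.0085  0.     -1.    ]
```

View pics/c6.png

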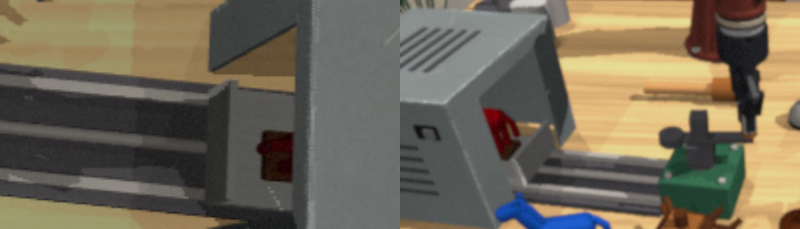

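The top view shows the end board at the cabinet mouth with the horse upright inside. The scene view agrees, and the crank is seated. The final force is consistent with the stop. Relax the remaining load, open and lift.

Emit:
arm_command --pt "0 0 0 0.03 -0.09 0 1" --pt "0 0 0 0 0 0 1" --pt "0 0 0 0 0 0 -1" --pt "0 0 0 0 0 0 -1" --pt "0 0 0 0 0 0 -1" --pt "0 0 0 0 0 0 -1" --pt "0 0 0 0 0 -0.3 -1" --pt "0 0 0 0 0 -0.8 -1" --pt "0 0 0 0 0 -1 -1" --pt "0 0 0 0 0 -1 -1" --pt "0 0 0 0 0 -1 -1" --pt "0 0 0 0.8 0 -0.5 -1" --pt "0 0 0 1 0 0 -1" --pt "0 0 0 1 0 0 -1" --pt "0 0 0 0 0 0 -1" --pt "0 0 0 0 0 0 -1"

```text
time: 28.05
eef_pos: [0.5449, 0.199, 0.2854]
tcp_rot: [[-0.356, 0.935, 0.001], [0.935, 0.356, -0.0], [-0.001, 0.001, -1.0]]
contact_force: [0.3, 0.5, -0.6]
gripper_width: 0.0854
grasp_force: 0.0
```

```bash
python3 st.py; python3 -c "
from h import *
grab('scene','s7');grab('top','t7');a=cv2.imread('pics/s7.png');b=cv2.imread('pics/t7.png')
c,s=np.cos(np.radians(-5)),np.sin(np.radians(-5))
W=lambda a,y,z:[.5803+c*a-s*y,.0415+s*a+c*y,z]
for z in(.03,.045,.07):print(z,pix('t7',W(0,-.31,z)).round(1))
cv2.imwrite('pics/c7.png',np.hstack([cv2.resize(a[110:350,0:320],(400,300)),cv2.resize(b[150:350,420:640],(400,364))[:300]]))"
```

```text
[0.5449 0.199  0.2854] [ 0.3  0.5 -0.6] R 0.1614 alpha 8.129905584911029 [ 9.e-04 -5.e-04 -1.e+00]
0.03 [542.1 263.7]
0.045 [545.  262.6]
0.07 [549.9 260.7]
```

View pics/c7.png

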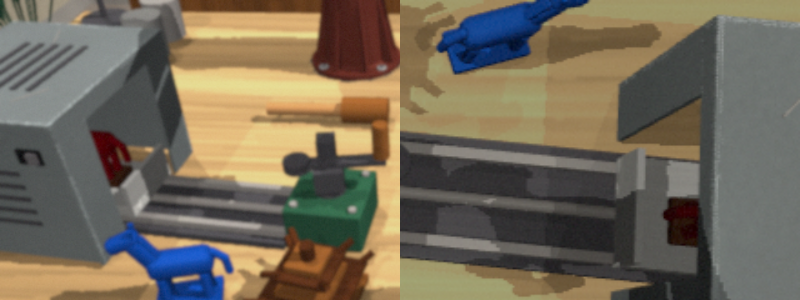

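The crank sits on the shaft, the end board is level with the mouth at (617,210), the horse stands inside, and the bystanders in view haven't moved. Handing in.

```bash
python3 -c "
from cell import robot
print(robot.sign_off())"
```

```text
the job is handed in; nothing more can be done
None
```

I fitted the crank on the shaft, wound it about three turns clockwise until the carriage hit its stop in the cabinet with the horse upright, let go with the crank seated, and handed the job in at about 28 s; the hand-in gave no verdict.

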